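# Peel the top slide tray off the nested stack and hold it over the drip tray

## Task

Peel the top blue slide tray off its snap-nested stack: take it by the raised thumb lug at its corner and lift that corner first, so that it comes away with the corner opposite the lug leaving last and the stack stays standing upright where it is. Then hold the tray out, open side up and level, over the middle of the empty white drip tray with its underside about 10 cm above the bench, ready for slides to be laid in and stained. Finish while still holding it there, touching nothing but the gripper; leave the stack, the drip tray, the cover-glass box, the black marker and the small carton where they are.

Things in the scene. Friction and masses are not known exactly. Their poses are not given: they have to be found in the camera images.
- slide_tray: top tray of the nested stack: light blue formed plastic, 42 g, rim 121 (x) x 115 (y) mm, 20 mm deep, rolled rim 6 mm thick; origin at the centre of its underside, z up out of its open side, rim top at z +20 mm. Its +x +y corner carries the lug. A springy snap in the tray below holds each corner: 4 mm of play, then about 2 N over the next 5 mm (a little softer opposite the lug)
- pull_lug (a point): centre of the top tray's raised thumb lug: 24 mm long along the tray's diagonal, 10 mm thick across it, 18 mm high, rising from the rim's top (this point is at its mid-height, 9 mm above the rim and ear), at x +59, y +56, z +29 mm in the tray's frame; nothing stands beside it above the rim
- far_corner (a point): underside of the top tray's rim at the corner opposite the lug, at x -56.5, y -53.5, z +14 mm in the tray's frame: rests on the stack, pivot of the peel. Raising the lug about 30 mm while the tray turns about this corner (tilt 0.2 rad) opens the other snaps one after another; then the tray lifts straight out. Pulled up level, all snaps act together and the stack comes up too
- stack: the rest of the stack: fourteen more such trays, stuck together, one loose 0.6 kg pile of the same outline, 98 mm to its rim's top (its own top lug reaches up into the hollow lug above); origin at the centre of its underside on the bench, axes as the top tray's, whose underside sits at z +84 mm in this frame. Slides or tips if pulled hard
- drip_tray: the empty white tray with low walls nearer the robot, on the left (not the one full of bottles at the back): 178 (x) x 248 (y) x 31 mm, its long side points roughly away from the robot; origin at the centre of its underside; loose
- cover_glasses: small square box of cover glasses, blue with a clear lid, 36 x 36 x 18 mm, to the right of the stack; origin under its centre; leave it alone
- black_marker: black marker pen lying flat at the front edge right of the stack, 133 mm long (y), 14 mm thick; origin under its centre; leave it alone
- lamp_carton: small white carton with an orange foot, 38 x 38 x 60 mm, standing alone beyond the stack and the drip tray; origin under its centre; leave it alone

How it is judged:
On the way:
1. the top tray is peeled open: tilted 0.08 rad or more against the stack by its lug corner while the opposite corner still rests on the stack (within 6 mm) (angle between the z axis of slide_tray and the z axis of stack, either way round above 0.08 rad and z of pull_lug in the frame of stack above 0.123 m and z of far_corner in the frame of stack below 0.104 m and distance between far_corner and stack below 0.16 m and contact force between the fingers and slide_tray above 1 N), for 0.1 s.
At the end, for the whole second after the job is handed in: top tray held in the fingers, open side up, level within 0.14 rad, at rest, centre within 40 mm horizontally of the drip tray's centre, underside 60 to 150 mm above the bench, clear of drip tray and stack; stack upright within 30 mm of its start, drip tray within 20 mm (horizontal distance between slide_tray and drip_tray below 0.04 m and height (world z) of slide_tray between 0.06 and 0.15 m and angle between slide_tray's own z axis and vertical below 0.14 rad and linear speed of slide_tray below 0.03 m/s and contact force between the fingers and slide_tray above 1 N and contact force between slide_tray and drip_tray below 0.05 N and contact force between slide_tray and stack below 0.05 N and distance of stack from where it was at the start of the episode below 0.03 m and angle between stack's own z axis and vertical below 0.03 rad and distance of drip_tray from where it was at the start of the episode below 0.02 m); the arm keeps its last pose, push and grip.
It fails at once if the rest of the stack is lifted off or tipped (by more than 0.12 rad or 12 mm) (angle between stack's own z axis and vertical above 0.12 rad or height (world z) of stack above 0.012 m).
It fails at once if a bystander is pushed more than 20 mm (distance of any of cover_glasses, black_marker, lamp_carton from where it was at the start of the episode above 0.02 m).
It also fails if it takes over 40 s, if anything falls off the work surface, if the arm or the gripper's body presses on something with over 40 N, if the wrist force passes 120 N, or if a joint passes its speed limit or range.

## Robot

A 7-joint arm with a two-finger parallel gripper is mounted at the origin on a cart in front of the work surface, level with it; the furniture and walls round the work are solid. World frame = base frame: x ahead of the robot, y to its left, z up, the work surface at z = 0. Lengths are in m, angles in rad, forces in N, time in s.
With the tool pointing down it reaches from about 0.4 to 0.85 m from the base axis. Payload 4.5 kg.
Tool frame: the origin (TCP) lies midway between the tips of the shut fingers; the grasp point (between the pads) lies 19 mm behind it; z points along the fingers, y is the line along which they close (so a half turn about z gives the same grasp; the last joint's range is limited). The gripper opens to 88 mm and grips with 3 to 60 N. Pads are 18 mm wide; open, the fingers measure 123 mm over their backs; the gripper's body (75 mm by 187 mm) begins 45 mm behind the grasp point.
Start: joints at [1.312, 0.689, -0.195, 1.565, 0.157, 0.902, -0.215], TCP at [0.18, -0.598, 0.239] pointing down, gripper open.
Joint ranges: [-3.01, 3.01], [-0.46, 2.08], [-1.47, 1.51], [0.13, 2.56], [-1, 4.14], [0.04, 2.09], [-2.66, 2.66]. Speed limits (rad/s): [2.57, 2.57, 3.14, 3.14, 3.14, 3.14, 3.14].

## Interface

Orientations are given as a unit quaternion [x, y, z, w].
In Python, from plant import r, eyes, finish_job gives the robot as it stands. The module is installed in compiled form; this text tells all that it offers.
- The arm moves only by the tool move_arm, never from a script. Its argument "motion" is a list of rows, each a list of 7 numbers: the shift along the tool's x, y, z in mm, then the turn, a rotation vector about the tool's x, y, z in degrees, then the closure, from 0 (fully open) to 1 (shut). A call has 1 to 5 rows; each row is the pose to reach, as a shift and turn from the pose commanded when the call began, along the tool's axes at that moment; what a row does not reach only later rows make up. A row lasts 1/8 s, in which the tool goes at most 62.5 mm and 10.7 degrees, less where a joint would pass 70% of its speed; a pose out of reach is approached as far as the arm can. A call with a gripper value outside its range is refused whole. The fingers move at their own pace and stop on an object; "newtons" is the grip in N (left out, the last holds). Time passes only in rows, so rows that repeat a pose let the fingers close. It gives the time, the measured TCP pose, the force, the opening and the grip force at its end, in the units of the state.
- r.get_state(): the state, without advancing time (a new reading comes with each control period).
- eyes.snapshot(name): name is "scene" or "top" or "wrist"; returns a dict with "frame" (480x640x3 uint8, red, green, blue), "z_map" (480x640 float32, m along the optical axis (not along the pixel's ray), 0 where there is no reading), "intrinsics" (3x3 intrinsics, pixels), "world_to_cam" (4x4, takes a point from world to camera coordinates). Camera axes: x right, y down, z forward; pixel columns grow to the right and rows downward; lengths in m; the calibration is good to about 2 mm. A picture is of the moment at which its call begins.
- finish_job(): hands the job in; it is judged then, once.
The state is a dict: "clock": time; "q": joint angles; "qd": joint speeds; "joint_torque": joint torques, N m; "tool_pos": TCP position; "eef_rot": TCP orientation; "contact_force": force on the tool from outside, world axes, zero at the start; "moment": the same for the moment, N m; "opening": opening from 0.0 (shut) to 1.0 (fully open); "finger_force": force on a finger pad.
Only numpy, scipy, OpenCV 4.12 (cv2) and the standard library are available. Lean on these libraries where they do the work, as an engineer would, in place of code of your own. Each camera call takes 0.05 s, during which the arm holds its last target. There are 200 camera calls.

## Working session

There is one attempt and no reset: what is moved stays moved. The work goes in short steps, Python scripts to look and compute and a tool call to move; the robot and the scene stay as the last step left them, time stands still between calls to the robot, and variables do not carry over. Pictures are saved under pics/ and viewed, at most 10 in all, crops included, and the job is handed in when it is done.

Besides the shell and the picture viewer there is one more tool, called after ">>>" as name([rows], argument=value, ...), one row to a line, values as JSON. move_arm: Moves the arm, as the interface text tells. Its arguments: {"type":"object","properties":{"motion":{"type":"array","items":{"type":"array","items":{"type":"number"}}},"newtons":{"type":"number"}},"required":["motion"]}

```bash
mkdir -p pics; cat > h.py <<'E'
import numpy as np, cv2
from plant import r, eyes, finish_job
from scipy.spatial.transform import Rotation as R
def snap(n,f=None):
    s=eyes.snapshot(n)
    if f: cv2.imwrite('pics/'+f,s['frame'][:,:,::-1])
    return s
def world(s):
    z=s['z_map'];K=s['intrinsics'];v,u=np.mgrid[:480,:640]
    p=np.stack([(u-K[0,2])/K[0,0]*z,(v-K[1,2])/K[1,1]*z,z],-1)
    T=np.linalg.inv(s['world_to_cam']);return p@T[:3,:3].T+T[:3,3]
E
python3 - <<'E'
from h import *
for n in('top','scene'):
    s=snap(n,n+'.png'); np.savez(n,**s)
print(r.get_state())
E
```

```text
{'clock': 0.1, 'q': array([ 1.31183823,  0.68987099, -0.19450744,  1.56622902,  0.15729949,
        0.90247788, -0.21508455]), 'qd': array([ 0.00022387, -0.00523453, -0.00094663, -0.00138864, -0.00077587,
        0.00249125, -0.00077826]), 'joint_torque': array([-3.01574240e-03, -5.28499711e+01, -1.27154142e+00, -1.53837043e+01,
       -5.25397633e-02,  1.93152599e-03,  3.10965811e-05]), 'tool_pos': array([ 0.18016461, -0.59789129,  0.23801101]), 'eef_rot': array([ 9.89299530e-01,  1.45896553e-01, -1.77242611e-04, -7.77977091e-04]), 'contact_force': array([-0.35947862,  0.57743628,  0.91175327]), 'moment': array([0.00057443, 0.02420388, 0.0288202 ]), 'finger_force': 0.0, 'opening': 0.9979041857900485}
```

View pics/top.png

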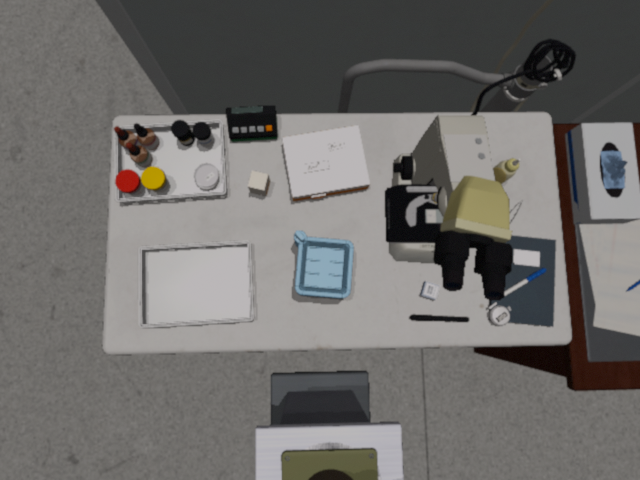

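View pics/scene.png

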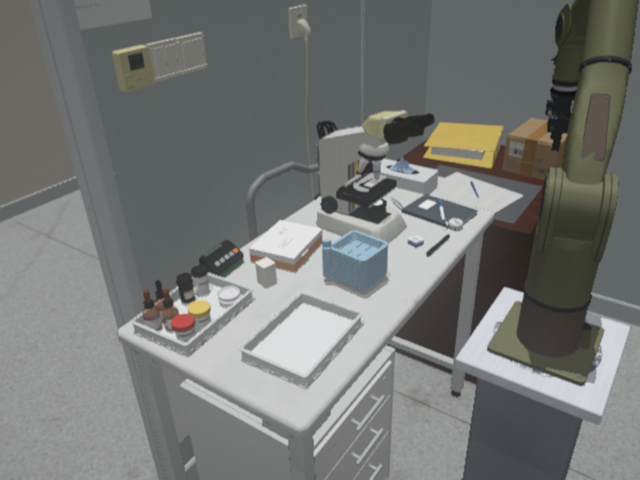

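The top view shows the stack at about (324,267), its lug at about (299,238), the empty drip tray at (198,285) and the carton at (259,182). The scene view agrees.

```bash
python3 - <<'E'
from h import *
for n in('top','scene'):
    s=dict(np.load(n+'.npz'));P=world(s);h=cv2.cvtColor(s['frame'],cv2.COLOR_RGB2HSV)
    m=((h[...,0]>90)&(h[...,0]<115)&(h[...,1]>50)&(h[...,2]>80))
    m&=(P[...,2]>0.02)&(P[...,2]<.16)&(abs(P[...,0]-.55)<.3)&(abs(P[...,1])<.2)
    c,l,st,ce=cv2.connectedComponentsWithStats(m.astype('uint8'));i=1+np.argmax(st[1:,4]);m=l==i
    Q=P[m];print(n,st[i],Q.min(0).round(3),Q.max(0).round(3))
    rim=Q[(Q[:,2]>.095)&(Q[:,2]<.11)];print('rim',len(rim),cv2.minAreaRect((rim[:,:2]*1000).astype('f4')),np.percentile(rim[:,2],[5,50,95]))
    lug=Q[Q[:,2]>.112];print('lug',len(lug),lug.mean(0).round(4),lug.min(0),lug.max(0), np.percentile(Q[:,2],[1,25,50,75,99]))
    if len(lug)>4:print(cv2.minAreaRect((lug[:,:2]*1000).astype('f4')))
    if n=='top':
        v=(P[...,2]>.015)&(P[...,2]<.05);v[:, 270:]=0;v[:225]=0;v[345:]=0
        d=P[v];print('drip',len(d),cv2.minAreaRect((d[:,:2]*1000).astype('f4')),d[:,2].max())
        v=(P[...,2]>.045)&(P[...,2]<.08);v[:,:240]=0;v[:,280:]=0;v[:165]=0;v[200:]=0
        d=P[v];print('carton',len(d),d.mean(0),d[:,2].max())
        K=s['intrinsics'];print(K[0,0],np.linalg.inv(s['world_to_cam'])[:3,3])
s=dict(np.load('top.npz'))
cv2.imwrite('pics/crop.png',cv2.resize(s['frame'][220:310,270:370,::-1],None,fx=6,fy=6,interpolation=cv2.INTER_CUBIC))
E
```

```text
top [ 294  231   59   67 3136] [ 0.425 -0.054  0.02 ] [0.564 0.067 0.125]
rim 1139 ((494.51239013671875, 10.416301727294922), (124.63301086425781, 129.37876892089844), 84.24076080322266) [0.09652661 0.10303696 0.10651748]
lug 50 [0.5532 0.0542 0.1216] [0.54402926 0.04603343 0.11659937] [0.56121683 0.06231236 0.12455972] [0.07022464 0.08594362 0.08890966 0.10198486 0.12135958]
((553.5931396484375, 53.99756622314453), (21.686664581298828, 9.810990333557129), 40.055763244628906)
drip 1492 ((465.0935363769531, 285.6204528808594), (178.39747619628906, 248.29132080078125), 2.2934813499450684) 0.03652730479176136
carton 330 [0.68601574 0.14523748 0.05893527] 0.06578055237442526
477.3875173355845 [0.40604566 0.04474403 1.08703561]
scene [ 323  231   65   58 2722] [ 0.423 -0.053  0.02 ] [0.56  0.075 0.122]
rim 568 ((489.4018249511719, 15.012203216552734), (129.2735137939453, 126.71593475341797), 82.16875457763672) [0.09583425 0.10079031 0.10507835]
lug 25 [0.5514 0.0607 0.1171] [0.54353591 0.05380794 0.11318376] [0.55839644 0.06828213 0.12223054] [0.02228426 0.05500733 0.0835963  0.09308324 0.11039769]
((550.992431640625, 61.060447692871094), (15.426192283630371, 7.616125106811523), 32.94743728637695)
```

View pics/crop.png

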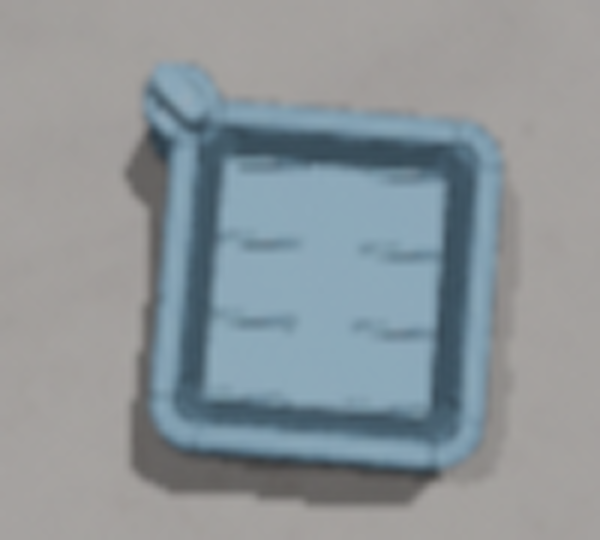

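The crop shows the tray turned about −5.5° and the lug pointing out along the diagonal at top left. The lug centre is at about (0.553, 0.054) with its top at about 0.122. That agrees with the sizes given. Next I check microscope clearance and plan the approach.

```bash
cat >> h.py <<'E'
def rows(targets):
    "targets: (pos, Rotation) in world -> shift mm, rotvec deg in present tool axes"
    st=r.get_state();p=st['tool_pos'];q=R.from_quat(st['eef_rot'])
    for t,o in targets:
        print(np.r_[q.inv().apply(np.array(t)-p)*1e3,np.degrees((q.inv()*o).as_rotvec())].round(1).tolist())
def down(yaw,tilt=0):
    "tool pointing down, tool x at world angle yaw (deg); tilt>0 raises the +x side, about tool y"
    a=np.radians(yaw/2);o=R.from_quat([np.cos(a),np.sin(a),0,0])
    return o*R.from_rotvec([0,tilt,0])
E
python3 - <<'E'
from h import *
A=[]
for n in('top','scene'):
    P=world(dict(np.load(n+'.npz'))).reshape(-1,3);A.append(P[(P[:,2]>.1)&(P[:,0]>.15)&(P[:,0]<.85)&(P[:,1]<-.07)&(P[:,1]>-.6)])
A=np.vstack(A)
for y in np.arange(-.6,-.05,.05):
    B=A[(A[:,1]>=y)&(A[:,1]<y+.05)]
    if len(B):print(round(y,2),B[:,0].min().round(3),B[:,2].max().round(3))
print(down(39.5,.2).apply([1,0,0]))
rows([((.18,-.6,.30),down(16.8)),((.28,-.33,.30),down(25)),((.35,-.2,.30),down(30)),((.42,-.05,.28),down(36)),((.5535,.054,.2),down(39.5))])
E
```

```text
-0.6 0.15 0.628
-0.55 0.15 0.641
-0.5 0.15 0.648
-0.45 0.69 0.136
-0.4 0.692 0.114
-0.35 0.626 0.191
-0.3 0.422 0.383
-0.25 0.411 0.394
-0.2 0.426 0.395
-0.15 0.527 0.171
[0.75624346 0.623399   0.19866933]
[-0.8, 1.9, -62.0, -0.1, 0.0, -0.0]
[172.9, -227.8, -61.6, -0.1, 0.0, -8.2]
[277.5, -332.0, -61.5, -0.1, -0.0, -13.2]
[387.8, -455.4, -41.3, -0.1, -0.0, -19.2]
[545.6, -516.3, 38.8, -0.1, -0.0, -22.7]
```

>>> move_arm([
  [0,0,-60,0,0,0,0],
  [0,0,-120,0,0,0,0],
  [0,0,-180,0,0,0,0],
  [0,0,-210,0,0,0,0],
  [0,0,-210,0,0,0,0],
], newtons=40)

```text
clock: 0.72
tool_pos: [0.1808, -0.5992, 0.451]
eef_rot: [0.989, 0.146, 0.001, 0.002]
contact_force: [0.4, -0.1, -1.0]
opening: 1.002
finger_force: 0.0
```

```bash
python3 - <<'E'
from h import *
print(r.get_state()['tool_pos'])
rows([((.21,-.50,.45),down(16.8)),((.26,-.38,.45),down(20)),((.31,-.28,.45),down(25)),((.36,-.18,.45),down(30)),((.43,-.06,.45),down(36))])
E
```

```text
[ 0.18082156 -0.59918574  0.4509804 ]
[56.6, -86.6, 0.6, 0.3, -0.0, -0.0]
[139.0, -187.0, 0.1, 0.3, -0.0, -3.2]
[215.8, -268.4, -0.3, 0.3, -0.0, -8.2]
[292.5, -349.7, -0.6, 0.3, 0.0, -13.2]
[394.1, -444.4, -1.1, 0.3, 0.0, -19.2]
```

>>> move_arm([
  [34,-50,0,0,0,0,0],
  [68,-100,0,0,0,0,0],
  [103,-145,0,0,0,-2,0],
  [140,-188,0,0,0,-3,0],
  [178,-228,0,0,0,-6,0],
])

```text
clock: 1.35
tool_pos: [0.2846, -0.3263, 0.447]
eef_rot: [0.98, 0.198, -0.001, -0.001]
contact_force: [0.4, -0.4, -0.0]
opening: 1.0
finger_force: 0.0
```

```bash
python3 - <<'E'
from h import *
print(r.get_state()['tool_pos'])
rows([((.31,-.28,.45),down(25)),((.36,-.18,.45),down(30)),((.43,-.06,.45),down(36)),((.5535,.054,.40),down(39.5))])
E
```

```text
[ 0.28459286 -0.32625991  0.44704163]
[41.4, -32.8, -2.9, -0.2, 0.1, -2.1]
[126.3, -105.5, -2.8, -0.2, 0.1, -7.1]
[237.4, -188.9, -2.7, -0.2, 0.1, -13.1]
[395.5, -245.8, 47.2, -0.2, 0.1, -16.6]
```

>>> move_arm([
  [44,-38,-2,0,0,-2,0],
  [88,-78,-2,0,0,-5,0],
  [134,-115,-2,0,0,-8,0],
  [180,-150,-2,0,0,-10,0],
  [230,-184,-2,0,0,-13,0],
])

```text
clock: 1.98
tool_pos: [0.4253, -0.0688, 0.4492]
eef_rot: [0.952, 0.308, -0.002, -0.0]
contact_force: [0.6, -0.8, 0.4]
opening: 0.998
finger_force: 0.0
```

```bash
python3 - <<'E'
from h import *
print(r.get_state()['tool_pos'])
rows([((.5535,.054,.28),down(39.5))])
E
```

```text
[ 0.42534254 -0.06876393  0.44916132]
[176.2, -24.3, 168.7, -0.1, 0.2, -3.7]
```

>>> move_arm([
  [44,-6,42,0,0,-1,0],
  [88,-12,84,0,0,-2,0],
  [132,-18,126,0,0,-3,0],
  [176,-24,168,0,0,-4,0],
  [176,-24,168,0,0,-4,0],
])

```text
clock: 2.6
tool_pos: [0.5526, 0.0548, 0.2772]
eef_rot: [0.939, 0.343, -0.004, -0.002]
contact_force: [-1.3, -1.3, 0.6]
opening: 0.998
finger_force: 0.0
```

```bash
python3 - <<'E'
from h import *
s=snap('wrist','w1.png');np.savez('w1',**s);P=world(s)
print(r.get_state()['tool_pos'])
h=cv2.cvtColor(s['frame'],cv2.COLOR_RGB2HSV)
m=((h[...,0]>90)&(h[...,0]<115)&(h[...,1]>50)&(h[...,2]>60))
L=m&(P[...,2]>.113)&(P[...,2]<.135);Q=P[L];print(len(Q),Q.mean(0) if len(Q) else 0, cv2.minAreaRect((Q[:,:2]*1000).astype('f4')) if len(Q) else 0, Q[:,2].max() if len(Q) else 0)
Q=P[m&(P[...,2]>.096)&(P[...,2]<.109)];print(len(Q),np.median(Q[:,2]),cv2.minAreaRect((Q[:,:2]*1000).astype('f4')))
E
```

```text
[0.55276643 0.05312339 0.27945721]
405 [0.55440718 0.05584541 0.12068024] ((553.8328247070312, 55.29548645019531), (23.47483253479004, 9.711336135864258), 39.988094329833984) 0.12307998393885355
6595 0.10245549526145864 ((495.874755859375, 10.968376159667969), (126.1060791015625, 132.09310913085938), 84.19436645507812)
```

View pics/w1.png

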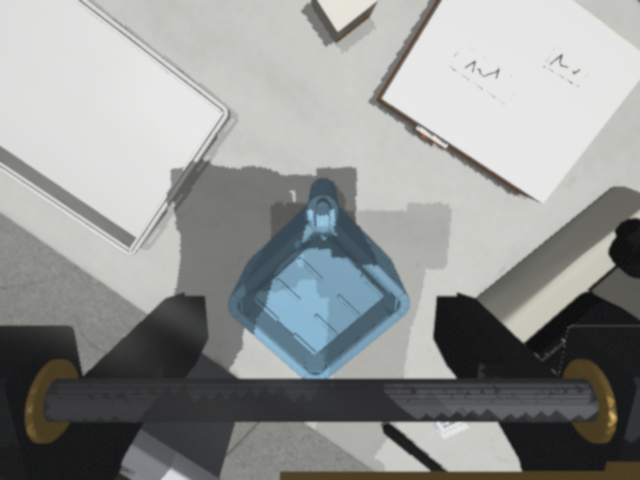

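The wrist view shows the lug at (322,205), on the tool's centre line. It measures 23.5 x 9.7 mm with yaw 40°, which agrees with the given size.

```bash
python3 - <<'E'
from h import *
print(r.get_state()['tool_pos'])
rows([((.554,.0553,.107),down(40))])
E
```

```text
[0.55276643 0.05312339 0.27945721]
[3.3, -0.1, 172.4, -0.3, 0.3, -0.1]
```

>>> move_arm([
  [3,0,50,0,0,0,0],
  [3,0,100,0,0,0,0],
  [3,0,145,0,0,0,0],
  [3,0,145,0,0,0,0],
  [3,0,145,0,0,0,0],
])

```text
clock: 3.28
tool_pos: [0.5578, 0.0539, 0.1398]
eef_rot: [0.941, 0.34, 0.001, 0.0]
contact_force: [-0.3, -1.1, -0.3]
opening: 1.005
finger_force: 0.0
```

```bash
python3 - <<'E'
from h import *
st=r.get_state();print(st['tool_pos'],st['contact_force'])
rows([((.554,.0553,.107),down(40))])
E
```

```text
[0.55782146 0.05388106 0.13975721] [-0.31806956 -1.05621003 -0.25261109]
[-2.1, -3.6, 32.7, 0.1, -0.1, -0.3]
```

>>> move_arm([
  [-1,-1,15,0,0,0,0],
  [-1,-1,22,0,0,0,0],
  [-1,-1,22,0,0,0,0],
  [-1,-1,22,0,0,0,0],
])

```text
clock: 3.78
tool_pos: [0.5557, 0.0545, 0.1159]
eef_rot: [0.94, 0.34, 0.0, 0.0]
contact_force: [-0.5, 0.1, -0.2]
opening: 0.998
finger_force: 0.0
```

```bash
cat >> h.py <<'E'
def avg(n=6):
    p=[]
    for i in range(n):
        eyes.snapshot('wrist');p.append(r.get_state()['tool_pos'])
    p=np.array(p);print('tcp',p.mean(0).round(4),p.std(0).round(4));return p.mean(0)
E
python3 - <<'E'
from h import *
p=avg();st=r.get_state();print(st['contact_force'])
print(R.from_quat(st['eef_rot']).inv().apply(np.array([.554,.0553,.107])-p)*1e3)
s=snap('wrist','w2.png')
E
```

```text
tcp [0.5557 0.0544 0.1159] [0. 0. 0.]
[ 0.53591663 -0.23059817  0.03565713]
[-0.75838353 -1.74259633  8.90773415]
```

View pics/w2.png

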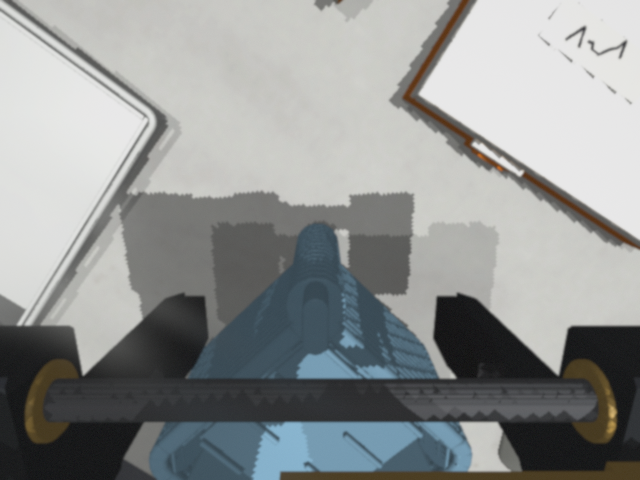

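The lug is centred between the fingers at about (317,310). I go down 9 mm and close.

>>> move_arm([
  [-1,-1,5,0,0,0,0],
  [-1,-1,9,0,0,0,0.5],
  [-1,-1,9,0,0,0,0.8],
  [-1,-1,9,0,0,0,1],
  [-1,-1,9,0,0,0,1],
], newtons=40)

```text
clock: 4.75
tool_pos: [0.5542, 0.0545, 0.1068]
eef_rot: [0.94, 0.34, 0.0, 0.0]
contact_force: [-0.6, -0.2, 0.0]
opening: 0.566
finger_force: 0.0
```

>>> move_arm([
  [0,0,0,0,0,0,1],
  [0,0,0,0,0,0,1],
  [0,0,0,0,0,0,1],
])

```text
clock: 5.12
tool_pos: [0.5542, 0.0545, 0.1067]
eef_rot: [0.94, 0.34, 0.0, 0.0]
contact_force: [0.4, 0.3, 0.7]
opening: 0.223
finger_force: 0.0
```

>>> move_arm([
  [0,0,0,0,0,0,1],
  [0,0,0,0,0,0,1],
  [0,0,0,0,0,0,1],
  [0,0,0,0,0,0,1],
])

```text
clock: 5.62
tool_pos: [0.554, 0.0547, 0.1067]
eef_rot: [0.94, 0.34, -0.0, -0.0]
contact_force: [-0.8, 0.9, -0.2]
opening: 0.109
finger_force: 40.0
```

```bash
python3 - <<'E'
from h import *
st=r.get_state();p=st['tool_pos'];q=R.from_quat(st['eef_rot'])
# pivot far corner: in tray frame, lug->far = (-115.5,-109.5,-15); lug at world (.554,.0553,.113)
d=R.from_euler('z',-5.3,degrees=True).apply([-.1155,-.1095,-.015]);c=np.array([.554,.0553,.113])+d;print(c,st['contact_force'])
ax=np.cross([0,0,1],np.array([-d[0],-d[1],0]));ax/=-np.linalg.norm(ax)  # raises lug side
T=[]
for a in np.linspace(.02,.22,10):
    o=R.from_rotvec(ax*a);T.append((c+o.apply(p-c),o*q))
rows(T)
E
```

```text
[ 0.42887922 -0.04306305  0.098     ] [-0.80738339  0.85863917 -0.20624973]
[-0.2, -0.0, -3.2, -0.0, 1.1, -0.0]
[-0.5, -0.0, -6.7, -0.1, 2.4, -0.0]
[-0.9, -0.0, -10.2, -0.1, 3.7, -0.0]
[-1.3, -0.0, -13.7, -0.1, 5.0, -0.0]
[-1.9, -0.1, -17.2, -0.2, 6.2, -0.0]
[-2.5, -0.1, -20.7, -0.2, 7.5, -0.0]
[-3.2, -0.1, -24.1, -0.2, 8.8, -0.0]
[-4.0, -0.1, -27.6, -0.3, 10.1, -0.0]
[-4.8, -0.1, -31.0, -0.3, 11.3, -0.0]
[-5.7, -0.2, -34.4, -0.4, 12.6, -0.0]
```

>>> move_arm([
  [0,0,-3,0,1.1,0,1],
  [0,0,-5,0,1.8,0,1],
  [-1,0,-7,0,2.5,0,1],
  [-1,0,-9,0,3.2,0,1],
  [-1,0,-11,0,4,0,1],
])

```text
clock: 6.25
tool_pos: [0.5526, 0.0536, 0.1176]
eef_rot: [0.94, 0.34, 0.032, -0.012]
contact_force: [-2.3, -0.1, -4.1]
opening: 0.108
finger_force: 40.0
```

>>> move_arm([
  [0,0,-3,0,1.1,0,1],
  [0,0,-5,0,1.8,0,1],
  [-1,0,-7,0,2.5,0,1],
  [-1,0,-9,0,3.2,0,1],
  [-1,0,-11,0,4,0,1],
])

```text
clock: 6.88
tool_pos: [0.5525, 0.0532, 0.1292]
eef_rot: [0.938, 0.339, 0.067, -0.024]
contact_force: [-1.5, 0.4, 1.4]
opening: 0.107
finger_force: 40.0
```

```bash
python3 - <<'E'
from h import *
s=snap('scene');cv2.imwrite('pics/s2.png',cv2.resize(s['frame'][190:330,260:460,::-1],None,fx=4,fy=4))
print(r.get_state()['contact_force'],r.get_state()['tool_pos'])
E
```

```text
[-0.85966929  2.23363129  1.99579529] [0.5526326  0.05305846 0.12946469]
```

View pics/s2.png

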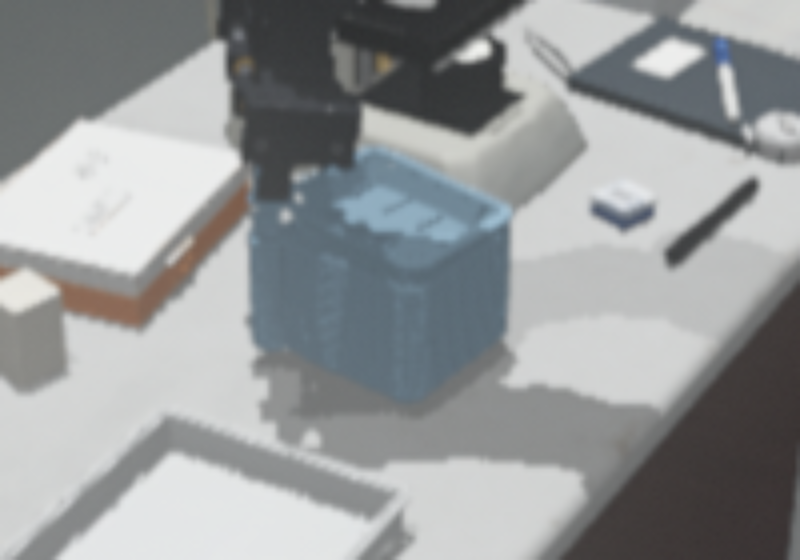

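The stack is still upright, and the top tray is rising at the lug corner around (270,200). I continue the peel.

>>> move_arm([
  [0,0,-3,0,1.1,0,1],
  [0,0,-5,0,1.8,0,1],
  [-1,0,-7,0,2.5,0,1],
  [-1,0,-9,0,3.2,0,1],
  [-1,0,-12,0,4.4,0,1],
])

```text
clock: 7.55
tool_pos: [0.5501, 0.0509, 0.1404]
eef_rot: [0.935, 0.338, 0.102, -0.037]
contact_force: [0.2, -1.3, -1.1]
opening: 0.108
finger_force: 40.0
```

```bash
python3 - <<'E'
from h import *
P=world(snap('top'));s=snap('wrist','w3.png');print(r.get_state()['contact_force'])
p=avg(1);q=R.from_quat(r.get_state()['eef_rot'])
print(q.inv().apply([0,0,.01])*1e3)
E
```

```text
[ 0.82567974 -0.37819879 -0.95808567]
tcp [0.5497 0.0505 0.1404] [0. 0. 0.]
[ 2.14445819e+00  2.09718551e-03 -9.76735863e+00]
```

View pics/w3.png

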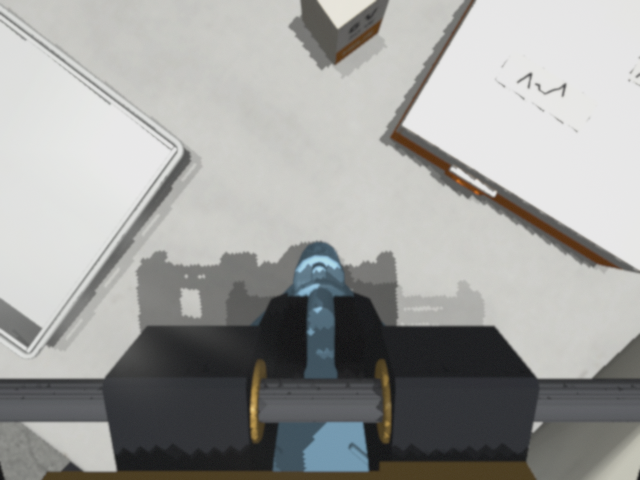

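The tray is gripped, with the lug between the pads at (320,330), and the lug corner is up. I now lift straight up, keeping the tilt.

>>> move_arm([
  [1,0,-3,0,0,0,1],
  [1,0,-6,0,0,0,1],
  [2,0,-9,0,0,0,1],
  [3,0,-12,0,0,0,1],
  [3,0,-15,0,0,0,1],
])

```text
clock: 8.32
tool_pos: [0.5498, 0.0509, 0.1559]
eef_rot: [0.935, 0.338, 0.102, -0.037]
contact_force: [-0.3, -0.1, -0.3]
opening: 0.107
finger_force: 40.0
```

>>> move_arm([
  [2,0,-10,0,0,0,1],
  [4,0,-20,0,0,0,1],
  [9,0,-40,0,0,0,1],
  [13,0,-60,0,0,0,1],
  [13,0,-60,0,0,0,1],
])

```text
clock: 8.95
tool_pos: [0.5507, 0.0509, 0.2189]
eef_rot: [0.935, 0.338, 0.103, -0.036]
contact_force: [0.4, -0.4, -0.6]
opening: 0.111
finger_force: 40.0
```

```bash
cat >> h.py <<'E'
def tray():
    "normal of the held tray's inner floor / rim from the top and scene views"
    for n in('top','scene'):
        s=snap(n,n+'_l.png');P=world(s);h=cv2.cvtColor(s['frame'],cv2.COLOR_RGB2HSV)
        m=((h[...,0]>90)&(h[...,0]<115)&(h[...,1]>50)&(h[...,2]>60)&(P[...,0]>.3)&(P[...,0]<.75)&(P[...,1]>-.08)&(P[...,1]<.45)&(P[...,2]>.08))
        k,l,st,ce=cv2.connectedComponentsWithStats(m.astype('uint8'))
        for i in range(1,k):
            if st[i,4]>150:
                Q=P[l==i];print(n,st[i],'c',Q.mean(0).round(3),Q.min(0).round(3),Q.max(0).round(3))
                c=np.median(Q,0)
                for _ in range(8):
                    d=Q-c;nn=np.linalg.svd(d[np.abs(d@np.eye(3)[2])<1] if _==0 else I-I.mean(0),full_matrices=False)[2][2]
                    c0=c if _==0 else I.mean(0);e=np.abs((Q-c0)@nn);I=Q[e<=max(np.percentile(e,60),.002)]
                print('  normal',(nn*np.sign(nn[2])).round(3),'inliers',len(I),'centre',I.mean(0).round(3))
E
python3 - <<'E'
from h import *
tray();st=r.get_state();print(st['contact_force'],st['tool_pos'],st['finger_force'])
E
```

```text
top [ 295  256   50   42 1058] c [0.455 0.029 0.182] [ 0.406 -0.034  0.08 ] [0.503 0.066 1.087]
  normal [ 0.843 -0.536  0.057] inliers 635 centre [0.453 0.022 0.184]
scene [323 198  66  32 993] c [ 0.496 -0.003  0.188] [ 0.424 -0.058  0.166] [0.56  0.093 0.278]
  normal [-0.198 -0.303  0.932] inliers 596 centre [0.499 0.008 0.186]
scene [ 323  233   64   36 1041] c [0.491 0.015 0.09 ] [ 0.424 -0.056  0.08 ] [0.56  0.077 0.114]
  normal [-0.002 -0.012  1.   ] inliers 625 centre [0.488 0.015 0.094]
[ 0.40332635 -0.242808    0.45319592] [0.54937965 0.05042236 0.21694268] 39.97677683830261
```

View pics/scene_l.png

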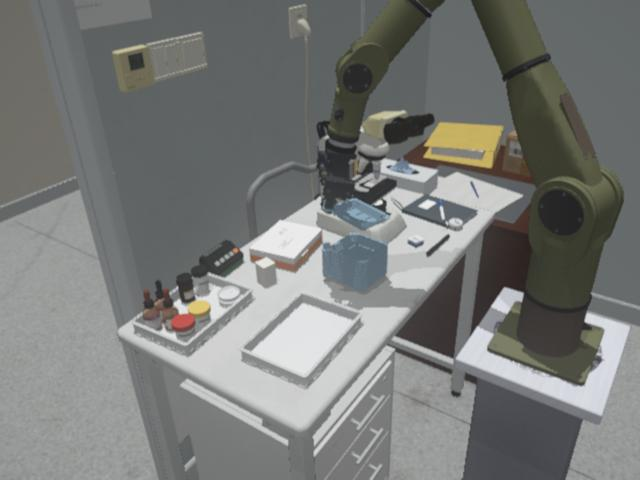

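The tray is off (350,215) and the stack stands at (355,262). Next I level the tray and carry it over.

```bash
python3 - <<'E'
from h import *
rows([((.55,.054,.219),down(40)),((.54,.18,.219),down(40)),((.529,.336,.219),down(40)),((.529,.336,.125),down(40))])
E
```

```text
[3.1, -2.4, -1.4, 0.0, -12.4, -0.2]
[74.3, -105.6, 14.2, 0.0, -12.4, -0.2]
[163.5, -232.6, 33.8, 0.0, -12.4, -0.2]
[143.4, -232.6, 125.6, 0.0, -12.4, -0.2]
```

>>> move_arm([
  [3,-2,-1,0,-4,0,1],
  [20,-28,4,0,-8,0,1],
  [46,-66,9,0,-12.4,0,1],
  [74,-106,14,0,-12.4,0,1],
  [99,-140,19,0,-12.4,0,1],
])

```text
clock: 9.68
tool_pos: [0.5366, 0.2249, 0.2186]
eef_rot: [0.94, 0.341, -0.001, 0.0]
contact_force: [0.1, 0.3, -1.0]
opening: 0.114
finger_force: 40.0
```

```bash
python3 - <<'E'
from h import *
rows([((.529,.336,.219),down(40)),((.529,.336,.14),down(40))])
E
```

```text
[65.4, -90.2, -0.4, -0.0, 0.1, -0.1]
[65.5, -90.1, 78.6, -0.0, 0.1, -0.1]
```

>>> move_arm([
  [24,-33,0,0,0,0,1],
  [48,-66,0,0,0,0,1],
  [65,-90,20,0,0,0,1],
  [65,-90,40,0,0,0,1],
  [65,-90,60,0,0,0,1],
])

```text
clock: 10.3
tool_pos: [0.529, 0.3337, 0.1577]
eef_rot: [0.94, 0.341, -0.001, 0.001]
contact_force: [-0.8, 0.5, -0.8]
opening: 0.108
finger_force: 40.0
```

```bash
python3 - <<'E'
from h import *
tray();st=r.get_state();print(st['contact_force'],st['tool_pos'],st['finger_force'])
E
```

```text
top [ 295  231   58   67 2280] c [0.491 0.007 0.096] [ 0.406 -0.054  0.08 ] [0.565 0.066 1.087]
  normal [ 0.596 -0.798  0.085] inliers 1368 centre [0.492 0.008 0.099]
scene [ 323  233   64   37 1038] c [0.492 0.015 0.09 ] [ 0.424 -0.059  0.08 ] [0.56  0.075 0.116]
  normal [ 0.001 -0.011  1.   ] inliers 623 centre [0.49  0.016 0.094]
scene [ 269  266   68   41 1514] c [0.468 0.273 0.141] [0.4   0.221 0.13 ] [0.52  0.372 0.223]
  normal [-0.01   0.028  1.   ] inliers 908 centre [0.471 0.273 0.135]
[ 0.01133293 -0.12378955 -0.03136441] [0.52804613 0.33202237 0.15644439] 39.976850152015686
```

View pics/scene_l.png

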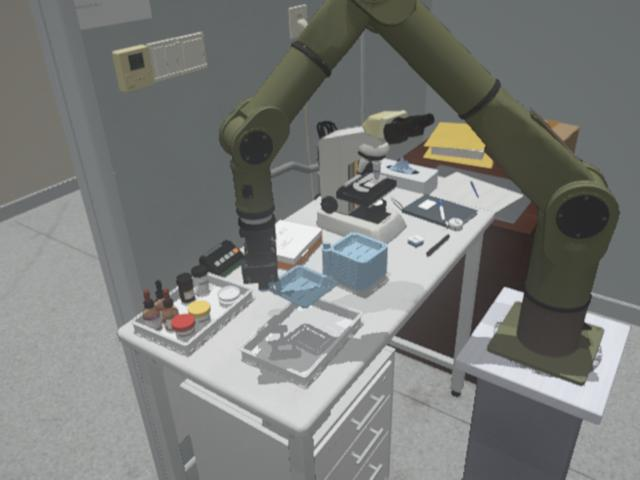

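The tray is level over the drip tray at about (300,287) and the stack is unmoved. I lower it 32 mm.

>>> move_arm([
  [0,-2,10,0,0,0,1],
  [0,-2,22,0,0,0,1],
  [0,-2,32,0,0,0,1],
  [0,-2,32,0,0,0,1],
  [0,-2,32,0,0,0,1],
])

```text
clock: 11.02
tool_pos: [0.5287, 0.3352, 0.1279]
eef_rot: [0.94, 0.34, 0.0, -0.0]
contact_force: [-0.9, -0.1, -0.5]
opening: 0.113
finger_force: 40.0
```

>>> move_arm([
  [0,0,0,0,0,0,1],
  [0,0,0,0,0,0,1],
  [0,0,0,0,0,0,1],
  [0,0,0,0,0,0,1],
])

```text
clock: 11.52
tool_pos: [0.5286, 0.3351, 0.1278]
eef_rot: [0.94, 0.34, 0.0, 0.0]
contact_force: [0.1, 0.5, -1.3]
opening: 0.109
finger_force: 40.0
```

```bash
python3 - <<'E'
from h import *
tray();s=snap('top');P=world(s);v=(P[...,2]>.015)&(P[...,2]<.045);v[:,270:]=0;v[:225]=0;v[345:]=0
print(cv2.minAreaRect((P[v][:,:2]*1000).astype('f4')));st=r.get_state();print(st['contact_force'],st['tool_pos'],abs(st['qd']).max())
E
```

```text
top [ 295  231   58   67 2293] c [0.491 0.008 0.096] [ 0.406 -0.054  0.08 ] [0.565 0.066 1.087]
  normal [ 0.588 -0.805  0.083] inliers 1376 centre [0.492 0.009 0.099]
scene [ 323  233   64   36 1036] c [0.492 0.015 0.09 ] [ 0.424 -0.052  0.08 ] [0.56  0.073 0.115]
  normal [ 0.004 -0.004  1.   ] inliers 622 centre [0.49  0.016 0.094]
scene [ 269  277   67   42 1502] c [0.468 0.277 0.112] [0.401 0.227 0.101] [0.523 0.348 0.127]
  normal [-0.018  0.014  1.   ] inliers 901 centre [0.471 0.277 0.107]
((503.80487060546875, 182.75982666015625), (192.50271606445312, 87.18840026855469), 36.809608459472656)
[ 0.26829328  0.53669766 -0.65927492] [0.52852448 0.33506008 0.12771483] 0.0020370115049219532
```

```bash
python3 -c "
from plant import finish_job;print(finish_job())"
```

```text
the job is handed in; nothing more can be done
None
```

I peeled the top tray off by its lug and handed the job in with it held level (within about 0.03 rad) over the middle of the drip tray, its underside about 10 cm above the bench. The stack is still upright in place. I never touched the drip tray, but the gripper hid it in my last position check.

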